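Unclip the strainer of a pump flask and hang it in the teacup

TASK

The pump flask stands open for rinsing: pinch the two sprung tabs of its tea strainer together, squeezing both evenly and gently, and draw the strainer out of the neck without wrenching its catches. Hang it in the teacup to drain, lowered gently so that its flange rests level on the rim, and let go; the cup stays upright on its saucer where it stands, and the sugar tin, spoon and pump head are left alone.

Things in the scene. Friction and masses are not known exactly. Their poses are not given: they have to be found in the camera images.
- flask: The opened pump flask: grey body 140 mm in diameter, black foot, 205 mm high, standing firm (it does not shift). Origin: centre of its underside, z up. A black handle reaches 112 mm from the axis towards +x, 50 to 168 mm up; only the strainer stands above the collar.
- neck (a point): Centre of the flask's mouth, in the collar's flat top face, 205 mm above the table. The bore is 54 mm wide through a lip 6 mm thick, and wider below. The strainer's plug (53 mm wide, 6 mm deep) has a light rubber seal: about 3 N of drag over the first 5 mm.
- strainer: Snap-in tea strainer, 0.1 kg: white flange 92 mm in diameter, 3 mm thick, lying on the flask's collar; steel basket ending 46 mm below it. Origin: centre of the flange's underside, z up, y along the line through the tabs (tab_a at +y, tab_b at -y). While either tab's catch sits under the lip (8 to 13 mm below the flange, 30 mm from the axis) it cannot come up. Over 20 N on the flask is wrenching.
- tab_a: Sprung tab at the strainer's +y side: ribbed white pad 18 mm wide (x), 12 mm thick, standing on the flange, top 25 mm above the flange's underside; slides straight inwards (strainer's -y). Moves from 3 N on, plus 1 N per mm; catch free at 3.4 mm (6.4 N), stop at 4.2 mm (7.2 N), breaks over 12 N. Origin: 21 mm from the strainer's axis, level with the flange's underside; axes as the strainer's.
- tab_b: Mirror image of tab_a, at -y, pressed towards +y. Both pads' outer faces stand 27 mm from the strainer's axis as made, but each was bent in use and stands up to 6 mm further in or out, independently. The poses do not show this: the middle between the pads is up to 6 mm off along y and must be felt for (the tab pressed harder pushes the gripper away).
- saucer: White ceramic saucer, loose, 144 mm in diameter, 14 mm high at its edge. Origin: centre of its underside, on the table.
- teacup: White ceramic teacup standing on the saucer's floor (5 mm above the table), loose, 0.24 kg, 62 mm high, handle towards its +y reaching 66 mm from the axis, its top 54 mm up. Origin: centre of its underside, z up.
- cup_rim (a point): Centre of the teacup's mouth at the height of its rim. The rim is 80 mm wide outside and 73 mm inside, so the strainer's flange rests on it all round and the basket hangs free inside (the cup is 57 mm deep).
- sugar_tin: Bystander: round steel sugar tin, 89 mm in diameter, 127 mm high with its knob. Origin: centre of its underside.
- spoon: Bystander: bamboo spoon lying on the table, 175 mm long along its x, 10 mm high. Origin: near the middle of its handle, on the table.
- pump_head: Bystander: the flask's pump head lying on its side, a grey drum 127 mm in diameter and 68 mm long along its y with a spout towards its x, and a white dip tube 64 mm above the table reaching 187 mm towards its +y. Origin: on the table under the inner face of the drum.
Things that resemble listed ones, but are neither listed nor needed, are in the scene too. There is more than one size of the saucer; the job needs the middle-sized.

How it is judged:
By the outcome, as a careful person would: the job done as asked, in the order asked, and still so for the second after the job is handed in, with the robot touching nothing.
It also fails if it takes over 61 s, if anything falls off the work surface, if the arm or the gripper's body presses on something with over 40 N, if the wrist force passes 120 N, or if a joint passes its speed limit or range.

ROBOT

A 7-joint arm with a two-finger parallel gripper is mounted at the origin on the work surface. World frame = base frame: x ahead of the robot, y to its left, z up, the work surface at z = 0. Lengths are in mm, angles in rad, forces in N, time in s.
With the tool pointing down it reaches from about 350 to 900 mm from the base axis. Payload 19.9 kg.
Tool frame: the origin (TCP) lies at the very end of the fingers, on their centre line; the grasp point (between the pads) lies 19 mm behind it; z points along the fingers, x is the direction in which the jaws open and shut, and the axes are right-handed (so a half turn about z gives the same grasp; the last joint's range is limited). The gripper opens to 94 mm and grips with 3 to 60 N. Pads are 16 mm wide; open, the fingers measure 119 mm over their backs; the gripper's body (75 mm by 177 mm) begins 78 mm behind the grasp point.
Start: joints at [1.22, 0.417, -0.01, 1.614, 0.005, 1.111, -0.053], TCP at [190.536, -595.227, 205.425] pointing down, gripper open.
Joint ranges: [-2.81, 2.81], [-0.39, 2.02], [-1.27, 1.25], [0.06, 2.57], [-1.19, 4.33], [0.19, 2], [-2.82, 2.82]. Speed limits (rad/s): [1.89, 1.89, 2.39, 2.39, 3.01, 3.01, 3.01].

INTERFACE

Orientations are given as [roll, pitch, yaw] about the fixed x, y, z axes, in that order (R = Rz(yaw) Ry(pitch) Rx(roll)).
In Python, from cell import * gives the robot as it stands.
- The arm moves only by the tool play_rows, never from a script. Its arguments are lists of equal length, an entry for each row: "grip": the gripper's target within -1 to 1 (fully open at 1, half-way at 0, shut at -1); "translation": the shift along the tool's x, y, z in mm, a list of three; "turn": the turn about the tool's z in rad. A call has 1 to 12 rows; each row shifts and turns the pose as measured when the row begins, along the tool's axes as they then stand; what a row does not reach is not made up. A row lasts 1/12 s, in which the tool goes at most 41.7 mm and 7.16 degrees, less where a joint would pass 70% of its speed; a pose out of reach is approached as far as the arm can. A call with a gripper value outside its range is refused whole. The fingers move at their own pace and stop on an object; "newtons" is the grip in N (left out, the last holds). Time passes only in rows, so rows that do not move let the fingers close. It gives the time, the measured TCP pose, the force and the opening at its end, in the units of the state.
- state(): the state, without advancing time (a new reading comes with each control period).
- get_image(name): name is "scene" or "top"; returns a dict with "img" (384x512x3 uint8, blue, green, red), "range_z" (384x512 float32, mm along the optical axis (not along the pixel's ray), 0 where there is no reading), "intrinsics" (3x3 intrinsics, pixels), "extrinsics" (4x4, takes a point from camera to world coordinates). Camera axes: x right, y up, looking along -z (the intrinsics and any distortion apply to the point x, -y, -z); pixel columns grow to the right and rows downward; lengths in mm; the calibration is good to about 2 mm. A picture is of the moment at which its call begins.
- job_done(): hands the job in, once; it reports no verdict.
The state is a dict: "time": time; "q": joint angles; "qd": joint speeds; "joint_efforts": joint torques, N m; "tool_pos": TCP position; "orientation": TCP orientation; "contact_force": force on the tool from outside, world axes, zero at the start; "moment": the same for the moment, N m; "grip_width": finger opening in mm.
Only numpy, scipy, OpenCV 4.12 (cv2) and the standard library are available. Lean on these libraries where they do the work, as an engineer would, in place of code of your own. Each camera call takes 0.05 s, during which the arm holds its last target.

## Working session

There is one attempt and no reset: what is moved stays moved. The work goes in short steps, Python scripts to look and compute and a tool call to move; the robot and the scene stay as the last step left them, time stands still between calls to the robot, and variables do not carry over. Pictures are saved under pics/ and viewed, and the job is handed in when it is done.

Besides the shell and the picture viewer there is one more tool, called after "Call:" by a JSON object that holds its "op" and its "data". play_rows: Moves the arm, as the interface text tells. Its arguments: {"type":"object","properties":{"grip":{"type":"array","items":{"type":"number"}},"translation":{"type":"array","items":{"type":"array","items":{"type":"number"}}},"turn":{"type":"array","items":{"type":"number"}},"newtons":{"type":"number"}},"required":["grip","translation","turn"]}

```bash
mkdir -p pics; ls
python3 - <<'E'
from cell import *
import cv2,numpy as np
s=state();print(s)
for n in("scene","top"):
    d=get_image(n);cv2.imwrite(f"pics/{n}0.png",d["img"]);np.savez(f"{n}0.npz",**d)
    print(n,d["intrinsics"],d["extrinsics"].round(3), [k for k in d])
E
```

```text
pics
{'time': 0.0, 'q': array([ 1.21951216,  0.41799044, -0.01028359,  1.61417644,  0.00472646,
        1.11068225, -0.05298615]), 'qd': array([ 0.00081099, -0.00214286, -0.00051886,  0.00012678,  0.00079678,
       -0.00028833,  0.00073202]), 'joint_efforts': array([-1.19887758e-03, -8.51247168e+01,  6.38246052e-01, -4.25989795e+01,
       -4.89537930e-02,  1.86524849e-02,  1.21884864e-04]), 'tool_pos': array([ 190.38741293, -594.90103131,  204.81415269]), 'orientation': array([ 3.14146944e+00,  1.22773329e-03, -1.26099611e+00]), 'contact_force': array([0.3376545 , 0.44477256, 0.2229823 ]), 'moment': array([-0.03581675,  0.02197625,  0.04472462]), 'grip_width': 94.08092406848907}
scene [[349.37760312   0.         252.57098347]
 [  0.         349.37760312 193.84092993]
 [  0.           0.           1.        ]] [[ 3.89000e-01 -7.57000e-01  5.25000e-01  9.99934e+02]
 [ 9.21000e-01  3.09000e-01 -2.37000e-01 -2.23448e+02]
 [ 1.70000e-02  5.75000e-01  8.18000e-01  8.58889e+02]
 [ 0.00000e+00  0.00000e+00  0.00000e+00  1.00000e+00]] ['img', 'range_z', 'intrinsics', 'extrinsics']
top [[419.28946099   0.         251.54085684]
 [  0.         419.28946099 196.48941883]
 [  0.           0.           1.        ]] [[-2.6000e-02  9.8900e-01 -1.4700e-01  3.9637e+02]
 [-1.0000e+00 -2.8000e-02 -8.0000e-03 -2.8920e+00]
 [-1.2000e-02  1.4700e-01  9.8900e-01  1.0819e+03]
 [ 0.0000e+00  0.0000e+00  0.0000e+00  1.0000e+00]] ['img', 'range_z', 'intrinsics', 'extrinsics']
```

View pics/scene0.png

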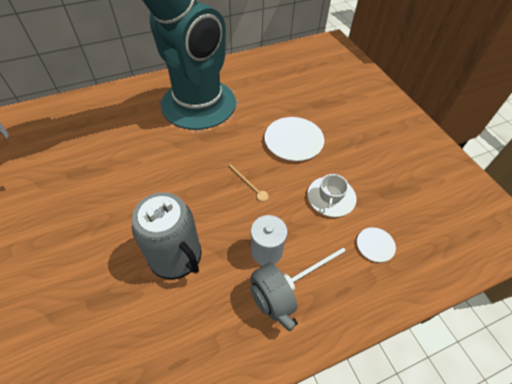

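View pics/top0.png

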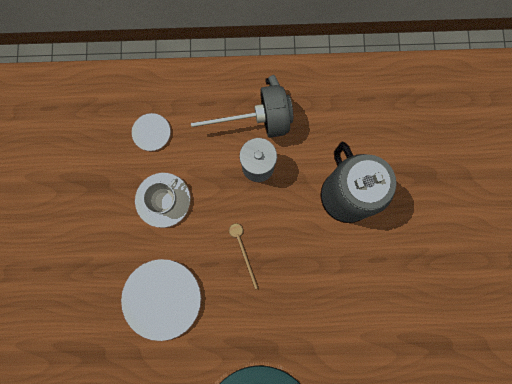

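The top view shows the flask with the strainer at about (370,180). The cup stands on the middle-sized saucer at (162,199). The empty look-alikes are the small saucer at (151,132) and the large one at (161,299), and only the saucer at (162,199) holds the cup. I'll confirm that in a crop and measure.

```bash
cat > h.py <<'E'
import numpy as np,cv2
def load(n,k=0):
    d=np.load(f"{n}{k}.npz");return {x:d[x] for x in d}
def pts(d):
    K,E,z=d["intrinsics"],d["extrinsics"],d["range_z"].astype(float)
    v,u=np.mgrid[:z.shape[0],:z.shape[1]]
    p=np.stack([(u-K[0,2])/K[0,0]*z,-(v-K[1,2])/K[1,1]*z,-z,np.ones_like(z)],-1)
    P=(p@E.T)[...,:3];P[z==0]=np.nan;return P
def circ(xy):
    A=np.c_[2*xy,np.ones(len(xy))];s=np.linalg.lstsq(A,(xy**2).sum(1),rcond=None)[0]
    return s[:2],np.sqrt(s[2]+s[:2]@s[:2])
def crop(d,u,v,w,h,s,fn):
    cv2.imwrite(fn,cv2.resize(d["img"][v:v+h,u:u+w],None,fx=s,fy=s,interpolation=cv2.INTER_CUBIC))
E
python3 - <<'E'
from h import *
t=load("top");s=load("scene")
for d,n in((t,"top"),(s,"scene")):
    P=pts(d);
    Z=P[...,2]
    hi=np.isfinite(Z)
    for (lo,up,nm,box) in ((200,215,"flange",None),(215,240,"tabs",None)):
        m=(Z>lo)&(Z<up)&(P[...,0]>250)&(P[...,0]<700)
        q=P[m];print(n,nm,m.sum(),q.mean(0) if len(q) else 0, q.min(0),q.max(0))
    # saucers
crop(t,320,130,90,100,6,"pics/c1.png");crop(t,120,155,90,90,6,"pics/c2.png");crop(s,125,180,90,100,6,"pics/c3.png");crop(s,295,160,70,70,8,"pics/c4.png")
E
```

```text
top flange 2273 [ 551.07747719 -241.76077075  206.17055118] [ 493.05844578 -300.66166042  200.00605697] [ 612.29034852 -183.60592775  214.9664384 ]
top tabs 140 [ 550.61832179 -237.39835175  227.25675698] [ 535.92616961 -265.57377279  215.57458127] [ 566.91702591 -211.41165569  233.25639831]
scene flange 1866 [ 556.86007302 -245.10683641  206.13721578] [ 491.566016   -303.81371365  200.02179366] [ 610.84121525 -184.39746342  214.555041  ]
scene tabs 136 [ 552.73986576 -240.50097095  226.28792244] [ 536.56747236 -267.88466889  215.06720381] [ 565.96842039 -212.74313966  231.96395124]
```

View pics/c1.png

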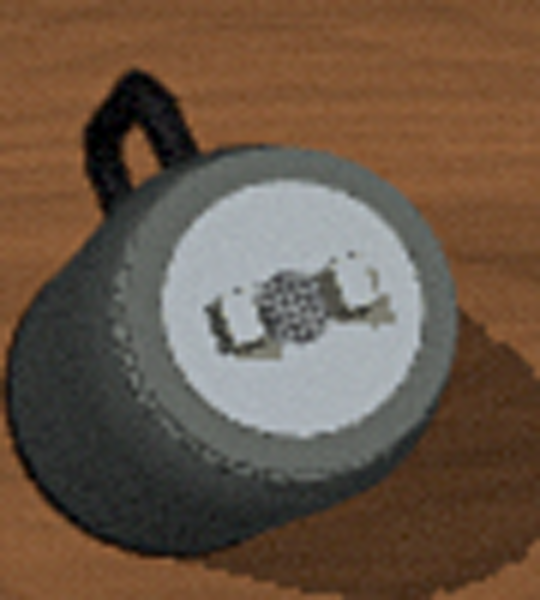

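View pics/c2.png

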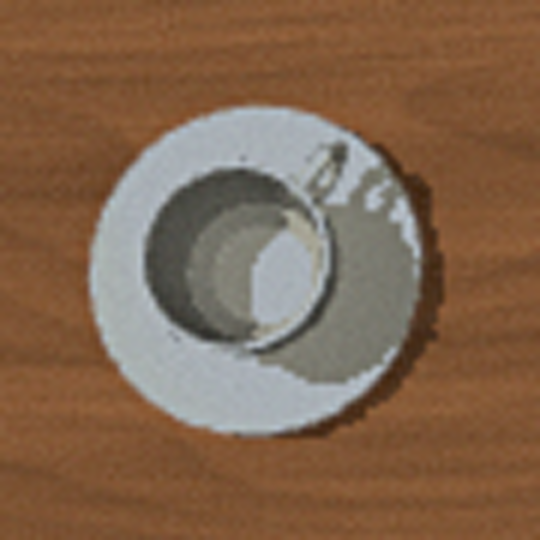

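View pics/c3.png

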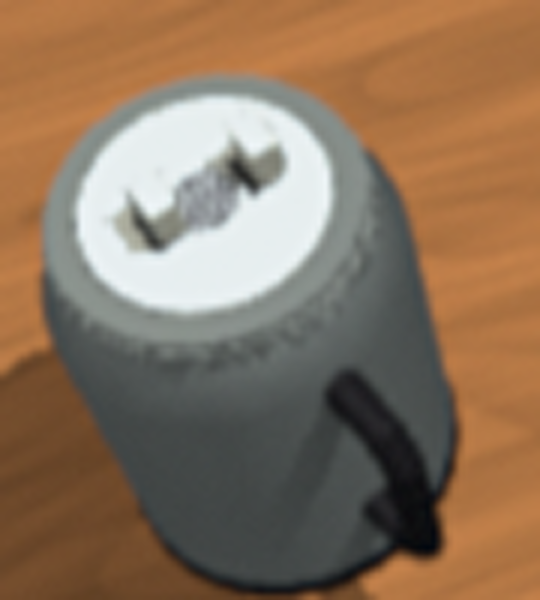

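View pics/c4.png

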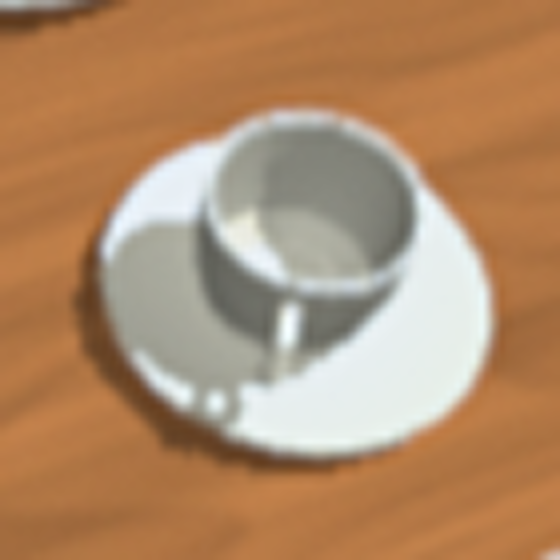

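The crops show the white flange with its two pads, at (360,182) and (379,178) in the top image. They also show the cup standing on its saucer, with the handle towards the upper right in the top view. Next I'll measure.

```bash
cat >> h.py <<'E'
def onplane(d,uv,z):
    K,E=d["intrinsics"],d["extrinsics"];uv=np.asarray(uv,float)
    r=np.c_[(uv[:,0]-K[0,2])/K[0,0],-(uv[:,1]-K[1,2])/K[1,1],-np.ones(len(uv))]@E[:3,:3].T
    return (E[:3,3]+r*((z-E[2,3])/r[:,2])[:,None])[:,:2]
def ransac(xy,R,tol=1.5):
    rng=np.random.default_rng(0);best=None
    for _ in range(800):
        c,r=circ(xy[rng.choice(len(xy),3,False)])
        if abs(r-R)>3: continue
        m=abs(np.hypot(*(xy-c).T)-r)<tol
        if best is None or m.sum()>best.sum(): best=m
    for _ in range(3):
        c,r=circ(xy[best]);best=abs(np.hypot(*(xy-c).T)-r)<tol
    return c,r,best.sum()
def white(d,th=150,sat=40):
    hsv=cv2.cvtColor(d["img"],cv2.COLOR_BGR2HSV);return ((hsv[...,2]>th)&(hsv[...,1]<sat))
E
python3 - <<'E'
from h import *
for n in("top","scene"):
    d=load(n);P=pts(d);X,Y,Z=P[...,0],P[...,1],P[...,2]
    m=(white(d,175)&(Z>195)).astype(np.uint8)
    cs,_=cv2.findContours(m,cv2.RETR_EXTERNAL,cv2.CHAIN_APPROX_NONE)
    c=max(cs,key=cv2.contourArea)[:,0]
    print(n,"flange",ransac(onplane(d,c,207),46))
    m=(Z>195)&(X>250)&(X<700);cs,_=cv2.findContours(m.astype(np.uint8),cv2.RETR_EXTERNAL,cv2.CHAIN_APPROX_NONE)
    q=P[(Z>203.0)&(Z<207)&(X>480)&(X<620)&(Y<-180)&(Y>-310)]
    m=(Z>224)&(Z<240)&(X>500)&(X<600)&(Y<-190)&(Y>-290)
    nl,L,st,ce=cv2.connectedComponentsWithStats(m.astype(np.uint8))
    cc=[]
    for i in range(1,nl):
        if st[i,4]>8: cc.append(P[L==i].mean(0));print("tab",st[i],P[L==i].mean(0),P[L==i].min(0),P[L==i].max(0))
    if len(cc)==2:
        v=cc[1]-cc[0];print("mid",(cc[0]+cc[1])/2,"dist",np.hypot(*v[:2]),"angle",np.arctan2(v[1],v[0]))
    # cup region
    m=(Z>62)&(Z<73)&(Y>100)&(Y<400)&(X>250)&(X<560)
    q=P[m];print("rim",m.sum(),q.mean(0),ransac(q[:,:2],38,2.5))
    m=(Z>40)&(Z<57.5)&(Y>100)&(Y<400)&(X>250)&(X<560)
    for a in ((Z>3)&(Z<30)&(Y>100)&(Y<400)).astype(np.uint8),:
        nl,L,st,ce=cv2.connectedComponentsWithStats(a)
        for i in range(1,nl):
            if st[i,4]>100:print("saucerlike",st[i],P[L==i].min(0),P[L==i].max(0))
E
```

```text
top flange (array([ 552.70136052, -243.19960229]), np.float64(43.801185565694794), np.int64(117))
tab [375 172   8  10  56] [ 556.49338562 -258.12181921  228.85244214] [ 547.45469548 -265.57377279  224.16984869] [ 566.91702591 -251.69240258  232.38679949]
tab [356 178   8  10  58] [ 545.4713379  -218.78252436  229.19159824] [ 536.30387949 -225.80134025  224.2531036 ] [ 554.59575513 -212.18286834  233.25639831]
mid [ 550.98236176 -238.45217178  229.02202019] dist 40.854199967816115 angle 1.8439710898746116
rim 86 [530.71604546 236.41312776  66.33818261] (array([551.09630169, 233.80861763]), np.float64(37.72346746308141), np.int64(86))
saucerlike [130 113  40  38 991] [685.10140589 219.9993762    3.00575258] [790.52985522 326.31176979  16.66750742]
saucerlike [ 134  172   58   58 1479] [477.64131935 163.93402536   3.01983594] [627.80196279 312.75202843  29.41539015]
saucerlike [149 187  25  25 467] [522.51316158 206.9344248    4.90038222] [584.39865793 267.83216569  29.87018486]
saucerlike [ 119  259   82   84 5021] [198.24747819 140.30336195   3.00207431] [401.99131068 347.46768188  2
[... 655 characters left out ...]
saucerlike [201   0  36   7 139] [-646.52635212  220.92782132    3.16408352] [-627.19129027  397.40284133   29.31590572]
saucerlike [220  82  17  30 192] [-80.20587982 100.09110952   3.02364565] [ 90.4365568  136.38301612  17.17919646]
saucerlike [ 265  115   60   45 1982] [184.96368372 139.2730981    3.00857902] [398.73489015 347.94104956  23.37817137]
saucerlike [308 177  49  39 867] [473.39586859 163.35753074   3.01418061] [621.39708605 314.18886248  29.23434959]
saucerlike [322 183  21  12 172] [514.25649926 218.83746686   7.56944844] [562.96375476 266.63083635  29.78872673]
saucerlike [357 227  39  35 882] [677.88716329 218.92896838   3.00473093] [785.10943156 325.40367307  13.74344379]
```

```bash
cat >> h.py <<'E'
def delta(target,yaw=None):
    from cell import state
    s=state();p=np.array(s["tool_pos"]);r=s["orientation"]
    from scipy.spatial.transform import Rotation as Ro
    R=Ro.from_euler("xyz",r).as_matrix()
    print("t",s["time"],"pos",p.round(2),"rpy",np.round(r,4),"w",round(s["grip_width"],2),"F",np.round(s["contact_force"],2),"Ftool",(R.T@s["contact_force"]).round(2))
    print("tool delta",(R.T@(np.array(target)-p)).round(1),"turn",None if yaw is None else round(-((yaw-r[2]+np.pi)%(2*np.pi)-np.pi),4))
E
python3 - <<'E'
from h import *
delta([551.2,-240.5,275],-1.302)
E
```

```text
t 0.1 pos [ 190.46 -594.91  204.89] rpy [ 3.1415e+00  1.1000e-03 -1.2609e+00] w 93.88 F [ 0.76 -0.23 -0.36] Ftool [ 0.45 -0.65  0.36]
tool delta [-227.6 -451.6  -69.9] turn 0.0411
```

Call:
{"op": "play_rows", "data": {"grip": [1, 1, 1, 1, 1, 1, 1, 1, 1, 1, 1, 1], "translation": [[0, 0, -35], [0, 0, -35], [-10, -20, 0], [-17, -34, 0], [-17, -34, 0], [-17, -34, 0], [-17, -34, 0], [-17, -34, 0], [-17, -34, 0], [-17, -34, 0], [-17, -34, 0], [-17, -34, 0]], "turn": [0, 0, 0.02, 0.02, 0, 0, 0, 0, 0, 0, 0, 0], "newtons": 3}}

```text
time: 1.1
tool_pos: [463.2, -344.8, 274.5]
orientation: [3.137, 0.006, -1.319]
contact_force: [-0.1, -1.3, 0.5]
grip_width: 94.2
```

```bash
python3 -c "
from h import *
delta([551.2,-240.5,275],-1.302)"
```

```text
t 1.1 pos [ 463.21 -344.8   274.51] rpy [ 3.1368  0.0064 -1.3188] w 94.15 F [-0.07 -1.33  0.49] Ftool [ 1.26  0.4  -0.5 ]
tool delta [ -79.1 -111.2   -0.5] turn -0.0168
```

Call:
{"op": "play_rows", "data": {"grip": [1, 1, 1, 1, 1, 1], "translation": [[-20, -28, 0], [-20, -28, 0], [-20, -28, 0], [-14, -20, 0], [-5, -7, 0], [0, 0, 0]], "turn": [-0.017, 0, 0, 0, 0, 0]}}

```text
time: 1.6
tool_pos: [557.5, -225.2, 272.6]
orientation: [3.137, 0.011, -1.291]
contact_force: [0.3, -0.5, -0.2]
grip_width: 93.7
```

Run:
```python
from h import *
delta([551.2,-240.5,275],-1.302)
from cell import *
for n in("scene","top"):
    d=get_image(n);cv2.imwrite(f"pics/{n}1.png",d["img"]);np.savez(f"{n}1.npz",**d)
crop(load("scene",1),110,120,130,130,5,"pics/d1.png")
```

```text
t 1.6 pos [ 557.48 -225.18  272.62] rpy [ 3.1367  0.0109 -1.2905] w 93.68 F [ 0.26 -0.45 -0.21] Ftool [ 0.51 -0.12  0.2 ]
tool delta [13.  10.3 -2.5] turn 0.0115
```

View pics/d1.png

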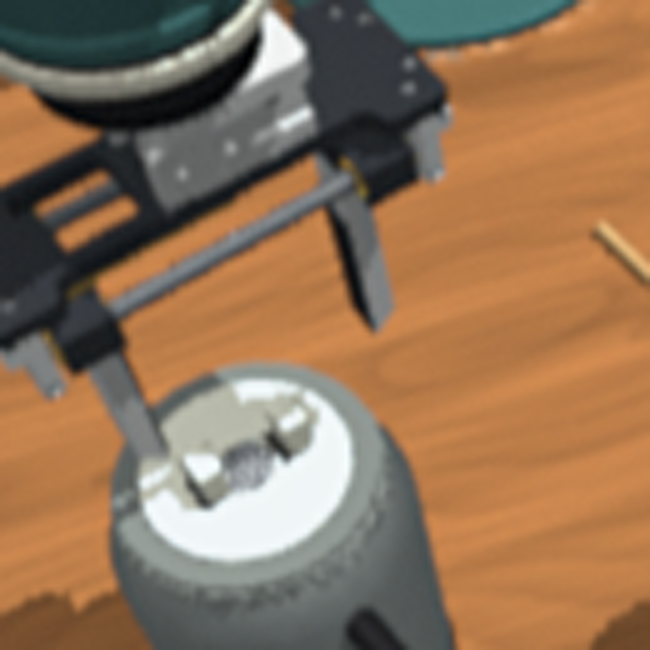

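The scene crop shows the open jaws straddling the flask top with the strainer pads between the fingers. The arm overshot slightly, so I'll correct slowly.

Call:
{"op": "play_rows", "data": {"grip": [1, 1, 1, 1, 1], "translation": [[6, 5, 0], [4, 3, 0], [2, 2, 0], [0, 0, 0], [0, 0, 0]], "turn": [0.011, 0, 0, 0, 0]}}

```text
time: 2.12
tool_pos: [544.9, -250.6, 272.7]
orientation: [3.134, 0.008, -1.315]
contact_force: [0.2, -0.0, 0.1]
grip_width: 93.9
```

```bash
python3 -c "
from h import *
delta([551.2,-240.5,275],-1.302)"
```

```text
t 2.1167 pos [ 544.88 -250.55  272.72] rpy [ 3.1342  0.0083 -1.3154] w 93.91 F [ 0.18 -0.01  0.11] Ftool [ 0.06 -0.17 -0.11]
tool delta [-8.2 -8.6 -2.3] turn -0.0134
```

Call:
{"op": "play_rows", "data": {"grip": [1, 1, 1, 1], "translation": [[-4, -4, 0], [0, 0, 0], [0, 0, 0], [0, 0, 0]], "turn": [-0.007, 0, 0, 0]}}

```text
time: 2.45
tool_pos: [547.7, -245.7, 272.9]
orientation: [3.135, 0.008, -1.309]
contact_force: [0.1, 0.3, 0.4]
grip_width: 94.3
```

```bash
python3 -c "
from h import *
delta([551.2,-240.5,275],-1.302)"
```

```text
t 2.45 pos [ 547.75 -245.74  272.94] rpy [ 3.1346  0.0081 -1.3086] w 94.28 F [0.08 0.28 0.44] Ftool [-0.25 -0.15 -0.44]
tool delta [-4.2 -4.7 -2.1] turn -0.0066
```

Call:
{"op": "play_rows", "data": {"grip": [1, 1, 1, 1, 1, 1, 1, 1], "translation": [[-4, -5, 0], [0, 0, 0], [0, 0, 10], [0, 0, 10], [0, 0, 8], [0, 0, 4], [0, 0, 0], [0, 0, 0]], "turn": [-0.007, 0, 0, 0, 0, 0, 0, 0]}}

```text
time: 3.12
tool_pos: [551.4, -238.7, 236.0]
orientation: [3.133, 0.01, -1.299]
contact_force: [-0.3, 0.2, -0.3]
grip_width: 93.7
```

```bash
python3 -c "
from h import *
delta([551.2,-240.5,211.5],-1.302)"
```

```text
t 3.1167 pos [ 551.37 -238.72  236.03] rpy [ 3.1332  0.0096 -1.2993] w 93.72 F [-0.35  0.2  -0.3 ] Ftool [-0.29  0.28  0.3 ]
tool delta [ 1.9  0.4 24.5] turn 0.0027
```

Call:
{"op": "play_rows", "data": {"grip": [1, 1, 1, 1, 1, 1, 1, 1], "translation": [[1, 0, 6], [0, 0, 0], [0, 0, 6], [0, 0, 0], [0, 0, 5], [0, 0, 0], [0, 0, 4], [0, 0, 0]], "turn": [0, 0, 0, 0, 0, 0, 0, 0]}}

```text
time: 3.78
tool_pos: [551.6, -240.1, 213.4]
orientation: [3.134, 0.009, -1.3]
contact_force: [-0.6, -0.5, 0.0]
grip_width: 93.9
```

```bash
python3 -c "
from h import *
delta([551.2,-240.0,212],-1.302)"
```

```text
t 3.7833 pos [ 551.64 -240.07  213.45] rpy [ 3.1339  0.0088 -1.2999] w 93.92 F [-0.62 -0.55  0.04] Ftool [ 0.36  0.74 -0.03]
tool delta [-0.2  0.4  1.5] turn 0.0021
```

Call:
{"op": "play_rows", "data": {"grip": [0.6, 0.4, 0.3, 0.3, 0.3, 0.3], "translation": [[0, 0, 0], [0, 0, 0], [0, 0, 0], [0, 0, 0], [0, 0, 0], [0, 0, 0]], "turn": [0, 0, 0, 0, 0, 0], "newtons": 3}}

```text
time: 4.28
tool_pos: [551.9, -240.1, 213.8]
orientation: [3.134, 0.008, -1.3]
contact_force: [-0.7, 0.3, -0.4]
grip_width: 61.9
```

```bash
python3 -c "
from h import *
delta([551.2,-240.0,212],-1.302)"
```

```text
t 4.2833 pos [ 551.86 -240.09  213.84] rpy [ 3.1344  0.0085 -1.2997] w 61.89 F [-0.67  0.35 -0.44] Ftool [-0.51  0.55  0.45]
tool delta [-0.2  0.6  1.8] turn 0.0023
```

Call:
{"op": "play_rows", "data": {"grip": [0.24, 0.24, 0.2, 0.2], "translation": [[0, 0, 1], [0, 0, 0], [0, 0, 0], [0, 0, 0]], "turn": [0, 0, 0, 0]}}

```text
time: 4.62
tool_pos: [551.9, -240.1, 212.8]
orientation: [3.135, 0.008, -1.3]
contact_force: [0.6, -0.4, -1.1]
grip_width: 56.3
```

Call:
{"op": "play_rows", "data": {"grip": [0.17, 0.17, 0.17], "translation": [[0, 0, 0], [0, 0, 0], [0, 0, 0]], "turn": [0, 0, 0]}}

```text
time: 4.87
tool_pos: [551.9, -240.1, 212.9]
orientation: [3.135, 0.008, -1.3]
contact_force: [0.3, 0.5, -0.1]
grip_width: 54.9
```

```bash
python3 -c "
from h import *
delta([551.2,-240.0,212],-1.302)"
```

```text
t 4.8667 pos [ 551.92 -240.1   212.85] rpy [ 3.1346  0.0083 -1.2998] w 54.91 F [ 0.26  0.48 -0.14] Ftool [-0.4  -0.38  0.14]
tool delta [-0.3  0.7  0.9] turn 0.0022
```

Call:
{"op": "play_rows", "data": {"grip": [0.13, 0.13, 0.13], "translation": [[0, 0, 0], [0, 0, 0], [0, 0, 0]], "turn": [0, 0, 0]}}

```text
time: 5.12
tool_pos: [552.0, -240.4, 212.9]
orientation: [3.135, 0.008, -1.3]
contact_force: [0.3, 0.8, -0.3]
grip_width: 53.3
```

```bash
python3 -c "
from h import *
delta([551.2,-240.0,212],-1.302)"
```

```text
t 5.1167 pos [ 551.97 -240.43  212.88] rpy [ 3.1347  0.0078 -1.3   ] w 53.28 F [ 0.35  0.81 -0.27] Ftool [-0.68 -0.55  0.27]
tool delta [-0.6  0.6  0.9] turn 0.002
```

Call:
{"op": "play_rows", "data": {"grip": [0.1, 0.1, 0.1], "translation": [[0, 0, 0], [0, 0, 0], [0, 0, 0]], "turn": [0, 0, 0]}}

```text
time: 5.37
tool_pos: [552.0, -240.3, 212.9]
orientation: [3.135, 0.008, -1.3]
contact_force: [-0.2, -0.7, 0.2]
grip_width: 52.6
```

```bash
python3 -c "
from h import *
delta([551.2,-240.0,212],-1.302)"
```

```text
t 5.3667 pos [ 551.95 -240.33  212.88] rpy [ 3.1347  0.008  -1.2999] w 52.6 F [-0.23 -0.7   0.2 ] Ftool [ 0.61  0.41 -0.2 ]
tool delta [-0.5  0.6  0.9] turn 0.0021
```

Call:
{"op": "play_rows", "data": {"grip": [0.05, 0.05, 0.05, 0.05], "translation": [[0, 0, 0], [0, 0, 0], [0, 0, 0], [0, 0, 0]], "turn": [0, 0, 0, 0]}}

```text
time: 5.7
tool_pos: [551.9, -240.3, 212.9]
orientation: [3.135, 0.008, -1.3]
contact_force: [-0.3, -0.7, -0.1]
grip_width: 52.8
```

```bash
python3 -c "
from h import *
delta([551.2,-240.0,212],-1.302)"
```

```text
t 5.7 pos [ 551.93 -240.34  212.87] rpy [ 3.1346  0.008  -1.2999] w 52.8 F [-0.32 -0.7  -0.14] Ftool [0.59 0.49 0.13]
tool delta [-0.5  0.6  0.9] turn 0.0021
```

Call:
{"op": "play_rows", "data": {"grip": [-0.05, -0.05, -0.05, -0.05], "translation": [[0, 0, 0], [0, 0, 0], [0, 0, 0], [0, 0, 0]], "turn": [0, 0, 0, 0], "newtons": 4.5}}

```text
time: 6.03
tool_pos: [551.9, -240.3, 212.9]
orientation: [3.135, 0.008, -1.3]
contact_force: [-0.4, 0.1, -0.0]
grip_width: 49.9
```

```bash
python3 -c "
from h import *
delta([551.2,-240.0,212],-1.302)"
```

```text
t 6.0333 pos [ 551.91 -240.28  212.88] rpy [ 3.1346  0.0081 -1.2999] w 49.95 F [-0.43  0.09 -0.04] Ftool [-0.21  0.39  0.05]
tool delta [-0.5  0.6  0.9] turn 0.0021
```

Call:
{"op": "play_rows", "data": {"grip": [-0.05], "translation": [[0, 0, 0]], "turn": [0]}}

```text
time: 6.12
tool_pos: [551.9, -240.3, 212.9]
orientation: [3.135, 0.008, -1.3]
contact_force: [0.9, -0.2, -0.5]
grip_width: 50.1
```

```bash
python3 -c "
from h import *
delta([551.2,-240.0,212],-1.302)"
```

```text
t 6.1167 pos [ 551.94 -240.28  212.91] rpy [ 3.1347  0.0081 -1.2998] w 50.07 F [ 0.89 -0.16 -0.45] Ftool [ 0.39 -0.82  0.44]
tool delta [-0.5  0.6  0.9] turn 0.0022
```

The jaws are balanced: 4.5 N gives about 1.5 mm on each pad with no side force. I'll squeeze on to the stops at 8.5 N.

Call:
{"op": "play_rows", "data": {"grip": [-0.1, -0.1, -0.1, -0.1], "translation": [[0, 0, 0], [0, 0, 0], [0, 0, 0], [0, 0, 0]], "turn": [0, 0, 0, 0], "newtons": 6.5}}

```text
time: 6.45
tool_pos: [551.9, -240.3, 212.9]
orientation: [3.135, 0.008, -1.3]
contact_force: [0.4, -0.5, -0.1]
grip_width: 46.1
```

```bash
python3 -c "
from h import *
delta([551.2,-240.0,212],-1.302)"
```

```text
t 6.45 pos [ 551.92 -240.28  212.88] rpy [ 3.1346  0.0081 -1.2999] w 46.15 F [ 0.4  -0.53 -0.05] Ftool [ 0.62 -0.24  0.05]
tool delta [-0.5  0.6  0.9] turn 0.0021
```

Call:
{"op": "play_rows", "data": {"grip": [-0.3, -0.3, -0.3, -0.3], "translation": [[0, 0, 0], [0, 0, 0], [0, 0, 0], [0, 0, 0]], "turn": [0, 0, 0, 0], "newtons": 8.5}}

```text
time: 6.78
tool_pos: [551.9, -240.2, 213.0]
orientation: [3.135, 0.008, -1.3]
contact_force: [0.0, -0.2, 0.0]
grip_width: 44.2
```

```bash
python3 -c "
from h import *
delta([551.2,-240.0,212],-1.302)"
```

```text
t 6.7833 pos [ 551.94 -240.24  212.96] rpy [ 3.1347  0.0081 -1.2999] w 44.15 F [ 0.04 -0.22  0.02] Ftool [ 0.22  0.02 -0.02]
tool delta [-0.4  0.6  1. ] turn 0.0021
```

Call:
{"op": "play_rows", "data": {"grip": [-0.3, -0.3, -0.3, -0.3], "translation": [[0, 0, -1], [0, 0, 0], [0, 0, -1], [0, 0, 0]], "turn": [0, 0, 0, 0]}}

```text
time: 7.12
tool_pos: [551.8, -240.1, 214.7]
orientation: [3.134, 0.009, -1.3]
contact_force: [0.3, 0.6, 0.9]
grip_width: 44.5
```

Call:
{"op": "play_rows", "data": {"grip": [-0.3, -0.3, -0.3, -0.3, -0.3, -0.3], "translation": [[0, 0, -1], [0, 0, -1], [0, 0, -1], [0, 0, -1], [0, 0, -1], [0, 0, 0]], "turn": [0, 0, 0, 0, 0, 0]}}

```text
time: 7.62
tool_pos: [551.7, -240.2, 220.1]
orientation: [3.134, 0.009, -1.3]
contact_force: [-0.5, -0.6, -1.8]
grip_width: 44.1
```

Run:
```python
from h import *
delta([551.2,-240.0,290],-1.302)
from cell import *
for n in("scene",):
    d=get_image(n);np.savez(f"{n}2.npz",**d)
crop(load("scene",2),110,120,130,130,5,"pics/d2.png")
```

```text
t 7.6167 pos [ 551.67 -240.25  220.1 ] rpy [ 3.1338  0.0087 -1.2999] w 44.15 F [-0.51 -0.59 -1.78] Ftool [0.44 0.64 1.78]
tool delta [ -1.    0.9 -69.9] turn 0.0021
```

View pics/d2.png

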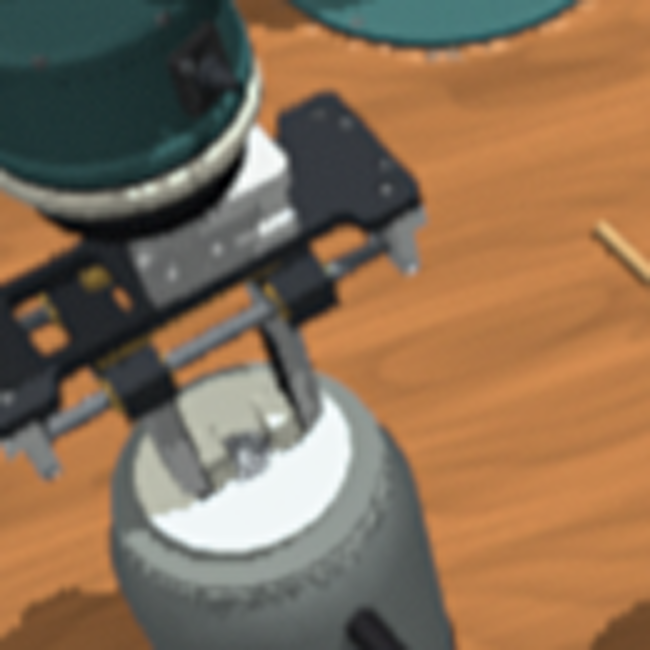

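The crop shows the fingers on both pads and the strainer apparently still with the gripper. I'll raise it a bit more and check the flange height by depth.

Call:
{"op": "play_rows", "data": {"grip": [-0.3, -0.3, -0.3, -0.3, -0.3, -0.3, -0.3, -0.3], "translation": [[0, 0, -2], [0, 0, -2], [0, 0, -3], [0, 0, -3], [0, 0, -3], [0, 0, -3], [0, 0, -2], [0, 0, 0]], "turn": [0, 0, 0, 0, 0, 0, 0, 0]}}

```text
time: 8.33
tool_pos: [552.0, -240.2, 240.5]
orientation: [3.134, 0.009, -1.3]
contact_force: [0.5, 0.5, -0.7]
grip_width: 44.0
```

Run:
```python
from h import *
delta([551.2,-240.0,290],-1.302)
from cell import *
for n in("scene",):
    d=get_image(n);np.savez(f"{n}3.npz",**d)
d=load("scene",3)
crop(d,110,120,130,130,5,"pics/d3.png")
P=pts(d);print(P[224:234:2,150:175:4,2].round(1))
```

```text
t 8.3333 pos [ 552.03 -240.16  240.46] rpy [ 3.1343  0.0086 -1.2997] w 43.96 F [ 0.52  0.52 -0.66] Ftool [-0.36 -0.65  0.65]
tool delta [ -0.8   1.1 -49.5] turn 0.0023
[[232.6 235.3 234.2 203.3 205.9 204.  205.7]
 [203.5 206.8 206.5 203.6 205.2 204.2 205.7]
 [204.5 205.  204.5 205.1 204.4 206.  205.7]
 [203.1 204.4 203.7 203.8 205.5 205.8 204.9]
 [205.5 202.  204.4 203.7 206.8 205.2 200.7]]
```

View pics/d3.png

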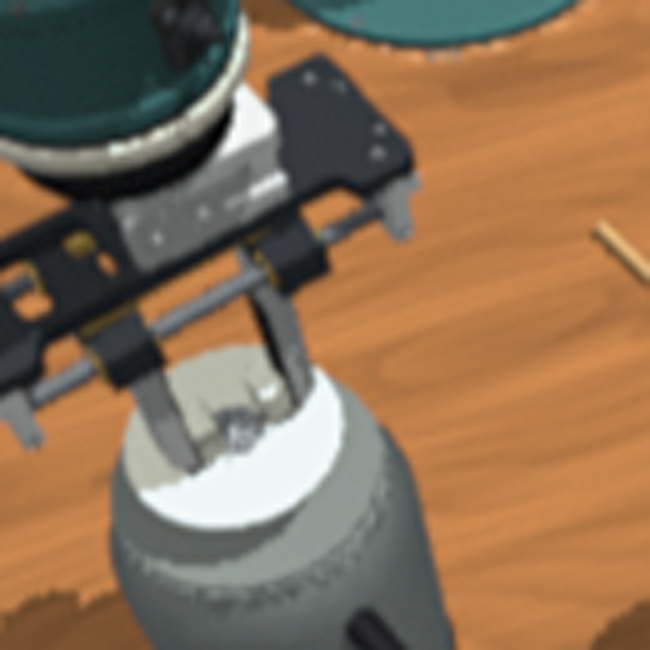

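The strainer is out: its flange reads about 235 mm against 205 mm for the collar. I'll lift it clear, keeping the speed moderate.

Call:
{"op": "play_rows", "data": {"grip": [-0.3, -0.3, -0.3, -0.3, -0.3, -0.3, -0.3, -0.3, -0.3, -0.3], "translation": [[0, 0, -4], [0, 0, -6], [0, 0, -8], [0, 0, -8], [0, 0, -8], [0, 0, -6], [0, 0, -4], [0, 0, -2], [0, 0, 0], [0, 0, 0]], "turn": [0, 0, 0, 0, 0, 0, 0, 0, 0, 0]}}

```text
time: 9.22
tool_pos: [552.6, -240.5, 292.2]
orientation: [3.135, 0.008, -1.3]
contact_force: [0.0, -0.8, -0.7]
grip_width: 44.2
```

Run:
```python
from h import *
from cell import *
for n in("scene","top"):
    d=get_image(n);np.savez(f"{n}4.npz",**d)
delta([550.4,233,310],-1.302)
d=load("scene",4)
crop(d,100,70,140,140,5,"pics/d4.png")
for n in("top","scene"):
    d=load(n,4);P=pts(d);zf=state()["tool_pos"][2]-6.5
    m=(white(d,140)&(abs(P[...,2]-zf)<12)&(P[...,1]<-180)&(P[...,0]>490)&(P[...,0]<620)).astype(np.uint8)
    cs,_=cv2.findContours(m,cv2.RETR_EXTERNAL,cv2.CHAIN_APPROX_NONE);c=np.concatenate([x[:,0] for x in cs])
    print(n,m.sum(),P[m>0].mean(0),ransac(onplane(d,c,zf),45.5))
```

```text
t 9.3167 pos [ 552.53 -240.51  291.94] rpy [ 3.1349  0.0082 -1.2997] w 44.17 F [-0.36 -0.34 -1.07] Ftool [0.24 0.43 1.08]
tool delta [-456.9 -124.6  -15.2] turn 0.0023
top 74 [ 524.99446828 -244.82870242  286.59373951] (array([ 485.17538925, -248.64738871]), np.float64(47.29964768899152), np.int64(20))
scene 924 [ 561.54929907 -244.50016298  286.99905109] (array([ 552.57207427, -244.26114064]), np.float64(44.196334244527556), np.int64(96))
```

View pics/d4.png

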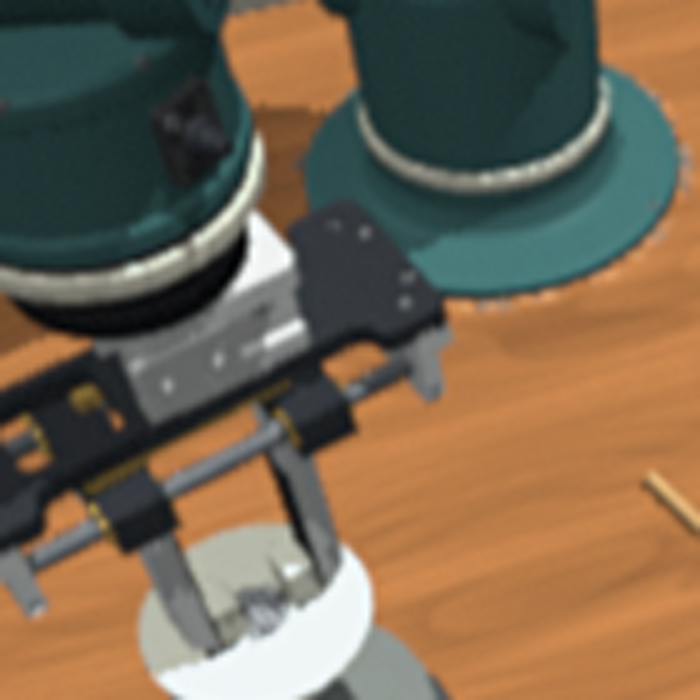

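Call:
{"op": "play_rows", "data": {"grip": [-0.3, -0.3, -0.3, -0.3, -0.3, -0.3, -0.3, -0.3, -0.3, -0.3, -0.3, -0.3], "translation": [[-3, -0.8, -2], [-6, -1.6, -2], [-10, -2.7, -2], [-14, -3.8, -2], [-17, -4.6, 0], [-17, -4.6, 0], [-17, -4.6, 0], [-17, -4.6, 0], [-17, -4.6, 0], [-17, -4.6, 0], [-17, -4.6, 0], [-17, -4.6, 0]], "turn": [0, 0, 0, 0, 0, 0, 0, 0, 0, 0, 0, 0]}}

```text
time: 10.32
tool_pos: [548.9, -47.4, 302.5]
orientation: [3.134, 0.009, -1.297]
contact_force: [-0.3, -0.4, -0.9]
grip_width: 44.4
```

```bash
python3 -c "
from h import *
delta([549.9,236.4,300],-1.302)"
```

```text
t 10.3167 pos [548.86 -47.4  302.54] rpy [ 3.1345  0.0088 -1.2974] w 44.35 F [-0.3  -0.45 -0.88] Ftool [0.36 0.4  0.88]
tool delta [-272.9  -77.7    4.4] turn 0.0046
```

Call:
{"op": "play_rows", "data": {"grip": [-0.3, -0.3, -0.3, -0.3, -0.3, -0.3, -0.3, -0.3, -0.3, -0.3, -0.3, -0.3], "translation": [[-17, -4.9, 0], [-17, -4.9, 0], [-17, -4.9, 0], [-17, -4.9, 0], [-17, -4.9, 0], [-17, -4.9, 0], [-17, -4.9, 0], [-17, -4.9, 0], [-17, -4.9, 0], [-17, -4.9, 0], [-17, -4.9, 0], [-14, -4, 0]], "turn": [0, 0, 0, 0, 0, 0, 0, 0, 0, 0, 0, 0]}}

```text
time: 11.32
tool_pos: [539.1, 191.2, 308.1]
orientation: [3.138, 0.008, -1.282]
contact_force: [-0.4, 0.3, 0.1]
grip_width: 43.9
```

```bash
python3 -c "
from h import *
delta([549.9,236.4,300],-1.302)"
```

```text
t 11.3167 pos [539.13 191.2  308.08] rpy [ 3.1383  0.0077 -1.2823] w 43.85 F [-0.43  0.31  0.06] Ftool [-0.42  0.33 -0.06]
tool delta [-40.2 -23.2   8.3] turn 0.0197
```

Call:
{"op": "play_rows", "data": {"grip": [-0.3, -0.3, -0.3, -0.3, -0.3, -0.3, -0.3], "translation": [[-10, -5, 0], [-5, -4, 0], [-3, -3, 0], [-1, -2, 0], [0, -1, 0], [0, 0, 0], [0, 0, 0]], "turn": [0.005, 0.003, 0, 0, 0, 0, 0]}}

```text
time: 11.9
tool_pos: [544.5, 221.8, 309.2]
orientation: [3.139, 0.008, -1.283]
contact_force: [0.1, -0.1, -2.0]
grip_width: 43.7
```

```bash
python3 -c "
from h import *
delta([549.9,236.4,300],-1.302)"
```

```text
t 11.9 pos [544.53 221.8  309.24] rpy [ 3.1389  0.0082 -1.2827] w 43.7 F [ 0.13 -0.11 -1.97] Ftool [ 0.16 -0.1   1.97]
tool delta [-12.4  -9.3   9.3] turn 0.0193
```

Call:
{"op": "play_rows", "data": {"grip": [-0.3, -0.3, -0.3, -0.3, -0.3, -0.3, -0.3, -0.3], "translation": [[-5, -4, 0], [-2, -2, 0], [0, 0, 0], [0, 0, 0], [-3, -2, 0], [0, 0, 0], [0, 0, 0], [0, 0, 0]], "turn": [0, 0, 0, 0, 0, 0, 0, 0]}}

```text
time: 12.57
tool_pos: [550.4, 233.1, 309.3]
orientation: [3.139, 0.008, -1.285]
contact_force: [0.9, 0.0, -1.5]
grip_width: 44.1
```

Run:
```python
from h import *
from cell import *
for n in("scene","top"):
    d=get_image(n);np.savez(f"{n}5.npz",**d);cv2.imwrite(f"pics/{n}5.png",d["img"])
delta([549.9,236.4,300],-1.302)
d=load("scene",5)
crop(d,270,40,130,180,4,"pics/d5.png")
P=pts(d);zf=state()["tool_pos"][2]-6.5
m=(white(d,140)&(abs(P[...,2]-zf)<12)&(P[...,1]>150)&(P[...,1]<320)&(P[...,0]>490)&(P[...,0]<620)).astype(np.uint8)
cs,_=cv2.findContours(m,cv2.RETR_EXTERNAL,cv2.CHAIN_APPROX_NONE);c=np.concatenate([x[:,0] for x in cs])
print(m.sum(),P[m>0].mean(0),ransac(onplane(d,c,zf),45.5))
```

```text
t 12.6667 pos [550.35 233.01 309.28] rpy [ 3.1388  0.0077 -1.2855] w 43.97 F [ 0.24 -0.34 -1.36] Ftool [ 0.41 -0.14  1.36]
tool delta [-3.3 -0.5  9.3] turn 0.0165
593 [559.74782659 223.79727859 304.61288167] (array([549.81307685, 229.50188804]), np.float64(43.94980025160902), np.int64(67))
```

View pics/d5.png

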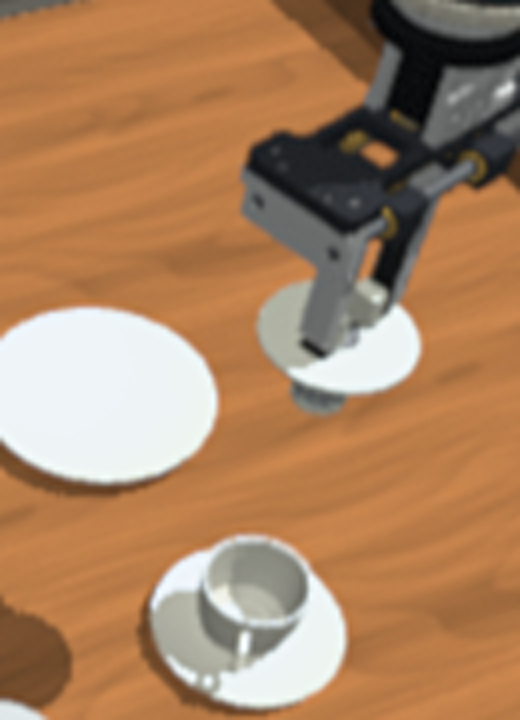

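The crop shows the strainer held level, basket below the flange, above the cup. Its centre needs 3 mm more along tool -x. I'll descend in stages.

Call:
{"op": "play_rows", "data": {"grip": [-0.3, -0.3, -0.3, -0.3, -0.3, -0.3, -0.3, -0.3, -0.3, -0.3, -0.3, -0.3], "translation": [[-3, -0.4, 4], [0, 0, 8], [0, 0, 12], [0, 0, 15], [0, 0, 15], [0, 0, 15], [0, 0, 15], [0, 0, 15], [0, 0, 10], [0, 0, 6], [0, 0, 3], [0, 0, 0]], "turn": [0, 0, 0, 0, 0, 0, 0, 0, 0, 0, 0, 0]}}

```text
time: 13.67
tool_pos: [546.6, 236.2, 177.0]
orientation: [3.134, 0.008, -1.285]
contact_force: [-0.3, 0.6, -1.5]
grip_width: 43.6
```

```bash
python3 -c "
from h import *
delta([549.9,236.4,140],-1.302)"
```

```text
t 13.6667 pos [546.6  236.19 177.04] rpy [ 3.1345  0.0076 -1.2848] w 43.58 F [-0.35  0.57 -1.52] Ftool [-0.63  0.16  1.53]
tool delta [ 1.  -3.5 37. ] turn 0.0172
```

Call:
{"op": "play_rows", "data": {"grip": [-0.3, -0.3, -0.3, -0.3, -0.3, -0.3, -0.3], "translation": [[1, -3.5, 4], [0, 0, 7], [0, 0, 7], [0, 0, 6], [0, 0, 4], [0, 0, 0], [0, 0, 0]], "turn": [0, 0, 0, 0, 0, 0, 0]}}

```text
time: 14.25
tool_pos: [551.5, 236.8, 147.7]
orientation: [3.137, 0.008, -1.285]
contact_force: [0.1, 0.6, -1.2]
grip_width: 43.6
```

Run:
```python
from h import *
from cell import *
for n in("scene","top"):
    d=get_image(n);np.savez(f"{n}6.npz",**d);cv2.imwrite(f"pics/{n}6.png",d["img"])
delta([549.9,236.4,75],-1.302)
d=load("scene",6)
crop(d,280,110,120,120,5,"pics/d6.png")
P=pts(d);zf=state()["tool_pos"][2]-6.5
m=(white(d,140)&(abs(P[...,2]-zf)<12)&(P[...,1]>150)&(P[...,1]<320)&(P[...,0]>490)&(P[...,0]<620)).astype(np.uint8)
cs,_=cv2.findContours(m,cv2.RETR_EXTERNAL,cv2.CHAIN_APPROX_NONE);c=np.concatenate([x[:,0] for x in cs])
print(zf,m.sum(),P[m>0].mean(0),ransac(onplane(d,c,zf),45.5))
m=(P[...,2]>58)&(P[...,2]<73)&(P[...,1]>180)&(P[...,1]<280)&(P[...,0]>490)&(P[...,0]<620)
q=P[m];print("rim",len(q),ransac(q[:,:2],38,2.5))
```

```text
t 14.35 pos [551.55 236.83 147.94] rpy [ 3.1376  0.0078 -1.2851] w 43.55 F [ 0.42  1.12 -0.74] Ftool [-0.95 -0.72  0.75]
tool delta [ 0.5  1.4 72.9] turn 0.0169
141.44176094604012 459 [561.94262976 227.44770443 142.9962049 ] (array([551.21284459, 233.22217563]), np.float64(43.716471257081416), np.int64(56))
rim 134 (array([549.61440632, 231.9480697 ]), np.float64(37.463196122179454), np.int64(123))
```

View pics/d6.png

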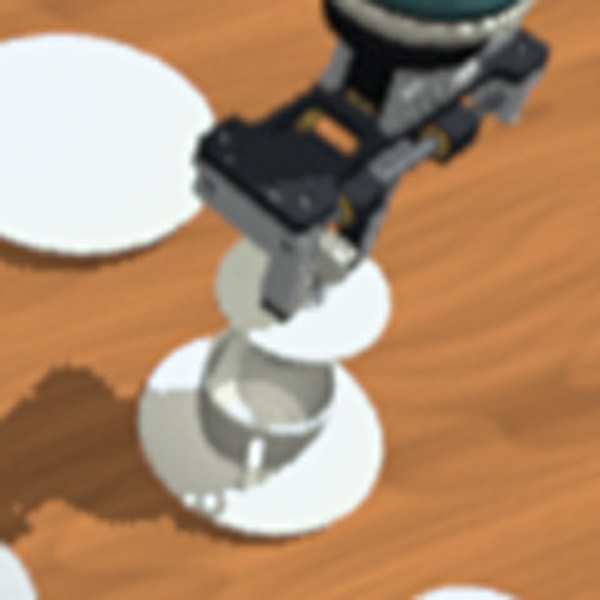

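Call:
{"op": "play_rows", "data": {"grip": [-0.3, -0.3, -0.3, -0.3, -0.3, -0.3, -0.3, -0.3, -0.3, -0.3, -0.3, -0.3], "translation": [[0.8, 1.4, 3], [0, 0, 0], [0, 0, 5], [0, 0, 6], [0, 0, 6], [0, 0, 6], [0, 0, 6], [0, 0, 4], [0, 0, 3], [0, 0, 0], [0, 0, 0], [0, 0, 0]], "turn": [0, 0, 0, 0, 0, 0, 0, 0, 0, 0, 0, 0]}}

```text
time: 15.35
tool_pos: [550.1, 235.8, 104.7]
orientation: [3.138, 0.008, -1.285]
contact_force: [-0.4, 0.2, -1.3]
grip_width: 43.2
```

Run:
```python
from h import *
from cell import *
for n in("scene","top"):
    d=get_image(n);np.savez(f"{n}7.npz",**d)
delta([549.9,236.4,75],-1.302)
d=load("scene",7)
crop(d,290,130,100,100,6,"pics/d7.png")
P=pts(d);zf=state()["tool_pos"][2]-6.5
m=(white(d,140)&(abs(P[...,2]-zf)<9)&(P[...,1]>150)&(P[...,1]<320)&(P[...,0]>490)&(P[...,0]<620)).astype(np.uint8)
cs,_=cv2.findContours(m,cv2.RETR_EXTERNAL,cv2.CHAIN_APPROX_NONE);c=np.concatenate([x[:,0] for x in cs])
print(zf,m.sum(),P[m>0].mean(0),ransac(onplane(d,c,zf),45.5))
```

```text
t 15.45 pos [550.13 235.89 104.86] rpy [ 3.138   0.0079 -1.2851] w 43.75 F [-0.13  0.34 -1.1 ] Ftool [-0.36  0.02  1.1 ]
tool delta [-0.3 -0.  29.9] turn 0.0169
98.35622185428831 416 [560.84671205 226.34503308  99.97836901] (array([547.96981006, 232.36359123]), np.float64(44.398324821934814), np.int64(50))
```

View pics/d7.png

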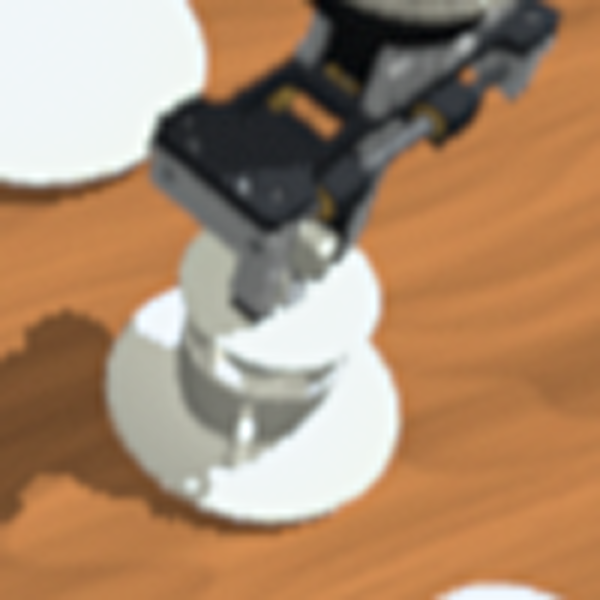

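The basket is entering the cup on centre. I'll continue down to just above the rim.

Call:
{"op": "play_rows", "data": {"grip": [-0.3, -0.3, -0.3, -0.3, -0.3, -0.3, -0.3, -0.3, -0.3, -0.3], "translation": [[0, 0, 4], [0, 0, 4], [0, 0, 4], [0, 0, 3], [0, 0, 2], [0, 0, 0], [0, 0, 2], [0, 0, 0], [0, 0, 0], [0, 0, 0]], "turn": [0, 0, 0, 0, 0, 0, 0, 0, 0, 0]}}

```text
time: 16.28
tool_pos: [550.3, 236.1, 84.1]
orientation: [3.139, 0.008, -1.285]
contact_force: [0.8, 0.5, -1.6]
grip_width: 43.4
```

```bash
python3 -c "
from h import *
delta([549.9,236.4,75],-1.302)"
```

```text
t 16.2833 pos [550.25 236.1   84.14] rpy [ 3.1387  0.0078 -1.2851] w 43.43 F [ 0.85  0.46 -1.6 ] Ftool [-0.19 -0.95  1.6 ]
tool delta [-0.3  0.2  9.1] turn 0.0169
```

Call:
{"op": "play_rows", "data": {"grip": [-0.3, -0.3, -0.3, -0.3, -0.3, -0.3, -0.3, -0.3], "translation": [[0, 0, 2], [0, 0, 0], [0, 0, 2], [0, 0, 0], [0, 0, 2], [0, 0, 0], [0, 0, 1], [0, 0, 0]], "turn": [0, 0, 0, 0, 0, 0, 0, 0]}}

```text
time: 16.95
tool_pos: [550.4, 236.2, 76.7]
orientation: [3.139, 0.008, -1.285]
contact_force: [0.0, -0.1, -0.2]
grip_width: 43.5
```

Call:
{"op": "play_rows", "data": {"grip": [-0.3, -0.3], "translation": [[0, 0, 0.7], [0, 0, 0]], "turn": [0, 0]}}

```text
time: 17.12
tool_pos: [550.4, 236.2, 75.9]
orientation: [3.139, 0.008, -1.285]
contact_force: [-0.2, -0.5, -1.1]
grip_width: 43.1
```

Call:
{"op": "play_rows", "data": {"grip": [-0.3, -0.3], "translation": [[0, 0, 0.7], [0, 0, 0]], "turn": [0, 0]}}

```text
time: 17.28
tool_pos: [550.6, 236.3, 75.4]
orientation: [3.14, 0.008, -1.285]
contact_force: [-1.3, 0.1, -0.6]
grip_width: 43.4
```

Call:
{"op": "play_rows", "data": {"grip": [-0.3, -0.3, -0.3], "translation": [[0, 0, 0.6], [0, 0, 0], [0, 0, 0]], "turn": [0, 0, 0]}}

```text
time: 17.53
tool_pos: [550.8, 236.3, 75.3]
orientation: [3.14, 0.008, -1.285]
contact_force: [0.1, -0.4, -0.4]
grip_width: 43.3
```

Run:
```python
from h import *
from cell import *
for n in("scene","top"):
    d=get_image(n);np.savez(f"{n}8.npz",**d)
delta([549.9,236.4,75],-1.302)
crop(load("scene",8),290,130,100,100,6,"pics/d8.png")
```

```text
t 17.6333 pos [550.84 236.36  75.22] rpy [ 3.1403  0.0078 -1.2852] w 43.22 F [-0.7   0.56 -1.11] Ftool [-0.73  0.51  1.12]
tool delta [-0.3  0.9  0.2] turn 0.0168
```

View pics/d8.png

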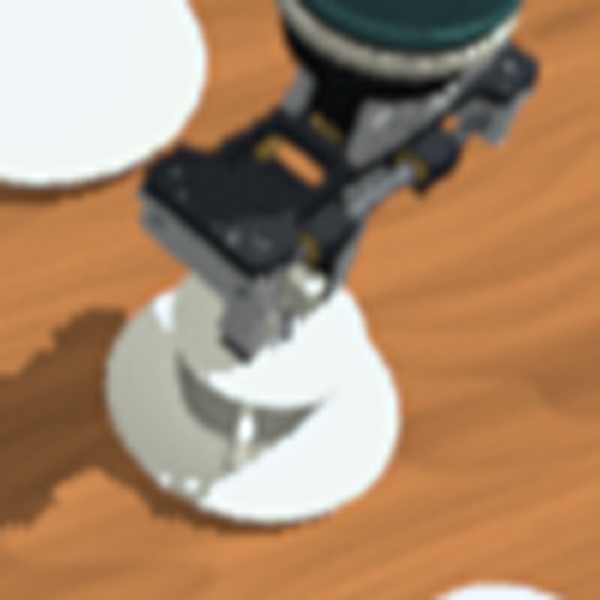

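Call:
{"op": "play_rows", "data": {"grip": [-0.3, -0.3], "translation": [[0, 0, 0.8], [0, 0, 0.3]], "turn": [0, 0]}}

```text
time: 17.8
tool_pos: [551.3, 236.5, 74.8]
orientation: [3.141, 0.008, -1.285]
contact_force: [-2.4, -1.3, 5.1]
grip_width: 43.8
```

Call:
{"op": "play_rows", "data": {"grip": [-0.3, -0.3], "translation": [[0, 0, 0.8], [0, 0, 0]], "turn": [0, 0]}}

```text
time: 17.97
tool_pos: [551.6, 236.7, 74.7]
orientation: [-3.141, 0.007, -1.285]
contact_force: [0.3, 0.4, -0.3]
grip_width: 43.1
```

The flange now carries on the rim: the force rose 5 N upward and then relaxed. I'll release gradually.

Call:
{"op": "play_rows", "data": {"grip": [-0.05, -0.02, 0.02, 0.05, 0.08, 0.11, 0.14, 0.17, 0.2, 0.25, 0.3, 0.35], "translation": [[0, 0, 0], [0, 0, 0], [0, 0, 0], [0, 0, 0], [0, 0, 0], [0, 0, 0], [0, 0, 0], [0, 0, 0], [0, 0, 0], [0, 0, 0], [0, 0, 0], [0, 0, 0]], "turn": [0, 0, 0, 0, 0, 0, 0, 0, 0, 0, 0, 0]}}

```text
time: 18.97
tool_pos: [551.6, 236.7, 74.4]
orientation: [-3.141, 0.008, -1.285]
contact_force: [0.5, -0.4, -0.1]
grip_width: 62.7
```

Call:
{"op": "play_rows", "data": {"grip": [0.45, 0.45, 0.45, 0.45], "translation": [[0, 0, 0], [0, 0, 0], [0, 0, -1], [0, 0, 0]], "turn": [0, 0, 0, 0]}}

```text
time: 19.3
tool_pos: [551.6, 236.7, 75.4]
orientation: [-3.141, 0.008, -1.285]
contact_force: [-0.8, -0.2, 0.8]
grip_width: 67.9
```

Run:
```python
from h import *
from cell import *
for n in("scene","top"):
    d=get_image(n);np.savez(f"{n}9.npz",**d)
delta([549.9,236.4,75],-1.302)
crop(load("scene",9),290,130,100,100,6,"pics/d9.png")
```

```text
t 19.4 pos [551.49 236.64  75.32] rpy [-3.1414  0.0076 -1.2852] w 68.07 F [ 0.5  -0.41  0.57] Ftool [ 0.53 -0.36 -0.58]
tool delta [-0.2  1.6  0.3] turn 0.0168
```

View pics/d9.png

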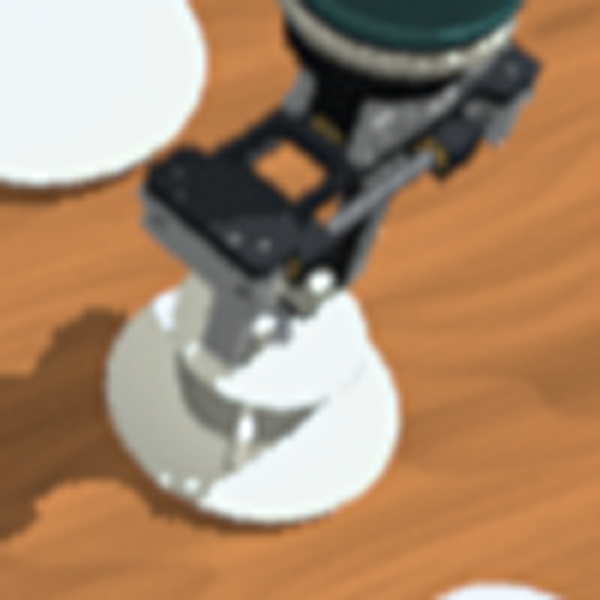

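The jaws are clear of both pads at 68 mm, and the flange sits on the rim. I'll withdraw straight up.

Call:
{"op": "play_rows", "data": {"grip": [0.45, 0.45, 0.45, 0.45, 0.45, 0.45, 0.45, 0.45, 0.45, 0.45, 0.45, 0.45], "translation": [[0, 0, -2], [0, 0, -4], [0, 0, -6], [0, 0, -8], [0, 0, -12], [0, 0, -18], [0, 0, -20], [0, 0, -20], [0, 0, -20], [0, 0, -20], [0, 0, -15], [0, 0, -5]], "turn": [0, 0, 0, 0, 0, 0, 0, 0, 0, 0, 0, 0]}}

```text
time: 20.4
tool_pos: [550.8, 235.9, 241.1]
orientation: [-3.139, 0.008, -1.284]
contact_force: [1.5, 0.9, -0.4]
grip_width: 68.4
```

Call:
{"op": "play_rows", "data": {"grip": [0.45, 0.45, 0.45, 0.45, 0.45, 0.45, 0.45, 0.45, 0.45, 0.45, 0.45, 0.45], "translation": [[0, 0, -10], [0, 10, 0], [0, 20, 0], [0, 20, 0], [0, 20, 0], [0, 20, 0], [0, 20, 0], [0, 20, 0], [0, 20, 0], [0, 10, 0], [0, 0, 0], [0, 0, 0]], "turn": [0, 0, 0, 0, 0, 0, 0, 0, 0, 0, 0, 0]}}

```text
time: 21.4
tool_pos: [382.6, 185.3, 247.0]
orientation: [3.139, 0.006, -1.285]
contact_force: [0.6, 0.4, 0.2]
grip_width: 68.1
```

Run:
```python
from h import *
from cell import *
for n in("scene","top"):
    d=get_image(n);np.savez(f"{n}10.npz",**d);cv2.imwrite(f"pics/{n}10.png",d["img"])
delta([549.9,236.4,75],-1.302)
d=load("scene",10);t=load("top",10)
a=cv2.resize(d["img"][140:230,290:380],(400,400),interpolation=2);b=cv2.resize(t["img"][150:240,115:205],(400,400),interpolation=2)
cv2.imwrite("pics/d10.png",np.hstack([a,b]))
for n,d in(("top",t),("scene",d)):
    P=pts(d);X,Y,Z=P[...,0],P[...,1],P[...,2]
    m=(Z>66)&(Z<75)&(Y>170)&(Y<300)&(X>490)&(X<620)
    q=P[m];A=np.c_[q[:,:2]-q[:,:2].mean(0),np.ones(len(q))];print(n,len(q),"plane",np.linalg.lstsq(A,q[:,2],rcond=None)[0].round(4))
    cs,_=cv2.findContours(m.astype(np.uint8),cv2.RETR_EXTERNAL,cv2.CHAIN_APPROX_NONE);c=max(cs,key=cv2.contourArea)[:,0]
    print(ransac(onplane(d,c,69),45.5))
    m=(Z>3)&(Z<30)&(Y>150)&(Y<330)&(X>440)&(X<650);print(P[m].min(0),P[m].max(0))
```

```text
t 21.5 pos [383.19 185.61 246.99] rpy [ 3.1384  0.0066 -1.285 ] w 67.68 F [ 0.14  0.77 -0.22] Ftool [-0.69 -0.35  0.23]
tool delta [  -0.6 -174.8  171.4] turn 0.017
top 965 plane [2.30000e-03 3.00000e-04 7.05751e+01]
(array([552.16937229, 234.31270181]), np.float64(44.736254514926486), np.int64(102))
[440.07025376 150.47973264   3.00536216] [649.63551914 329.69814576  28.40066023]
scene 567 plane [1.40000e-03 1.50000e-03 7.07094e+01]
(array([549.50505279, 232.78179357]), np.float64(44.8193104078844), np.int64(72))
[440.23481836 151.33071332   3.01563907] [646.94356853 329.41720151  29.80694988]
```

View pics/d10.png

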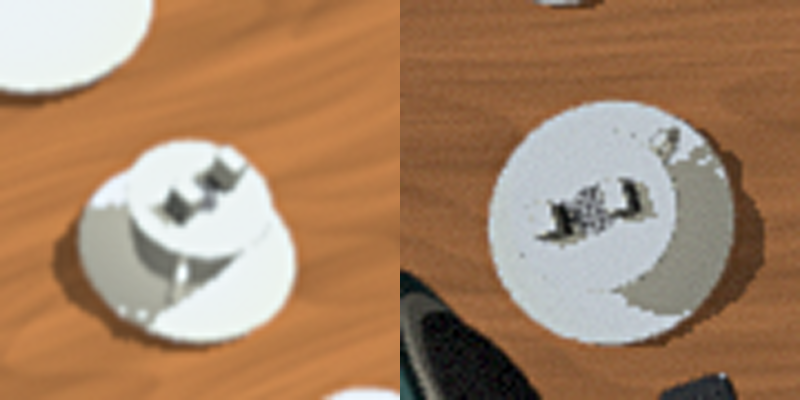

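View pics/scene10.png

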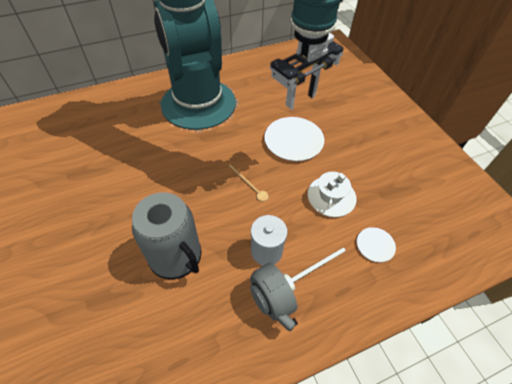

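The strainer hangs level in the cup at scene pixel (335,188), and the flask mouth is open at (160,215). The tin, spoon and pump head are where they were, and the gripper is well clear.

```bash
python3 -c "
from cell import *
print(job_done())"
```

```text
the job is handed in; nothing more can be done
None
```

The strainer is out of the flask and hanging level in the teacup, and I handed the job in at about 21.5 s of the 61 s allowed.

- **Release:** I felt for the middle between the pads at 3 N and 4.5 N, where the side force stayed within noise (under 1 N). At 8.5 N both tabs reached their stops, with the jaws going from 53 mm to 44 mm.
- **Drawing out:** I lifted in small steps. The highest reading between steps was about 2 N, against the 20 N that counts as wrenching; the force was only read at the end of each step.
- **Placing:** I lowered the strainer in sub-millimetre to 2 mm steps until it touched the rim at about 5 N. Then I opened the jaws slowly and withdrew straight up.

**Last checks:**
- **Flange:** its top reads about 70.6 mm in both views, against about 70 mm expected. Its slope is under 0.3°, and its centre is about 1 mm from where I first measured the cup.
- **Surroundings:** the cup stands upright on its saucer with its handle as before. The tin, spoon and pump head look unmoved, and the gripper is clear.

**Disagreements:** the two cameras differ by 1.5–3 mm on absolute position, so I centred mainly by the scene view. The tool was tilted about 0.5° during the carry, but this did not show in the final level. My final saucer measurement came out unusable because its search area was too wide, so that the saucer stayed put rests on the pictures only.

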